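# Raise and hold the display post

## Task

Pull the drawer of the wooden chest all the way open, then take the head of the telescoping display post that stands in it so that your grip presses its side button in, and draw the post straight up past its first stop to its second stop, as far as it goes. Finish holding it there, fully extended and still gripped, so that I can tighten its clamp. Do not disturb the candlestick, the bell or the turtle.

Things in the scene. Friction and masses are not known exactly. Their poses are not given: they have to be found in the camera images.
- chest: Light wooden chest fixed on the stall table, 220 mm deep (its x), 300 mm wide (its y), 160 mm high, with one drawer. Origin: centre of its underside. Its front faces its own -x, roughly towards the robot; z is up. It stands turned up to 0.25 rad either way. Drawer and post have the same axes.
- chest_drawer0 (a joint): How far the drawer is out, in m: 0 shut, 0.15 fully open (end stop). It slides along the chest's -x with about 1 N of friction, stays where it is left, and starts up to 20 mm out. Inside it is 258 mm wide; its side walls end 22 mm and its front board (15 mm thick) 14 mm below the chest's top.
- chest_drawer0_handle (a point): Middle of the drawer's brass bar handle: a level round bar 11 mm thick, 120 mm long, along the chest's y, 35 mm (centre line) in front of the drawer's front board, leaving 29 mm free between, and 38 mm below the chest's top. Thin stems 51 mm either side of the middle join it to the board. It moves with the drawer.
- post_head (a point): Centre of the black head on top of the telescoping post, upright in the drawer: a block 26 (x) x 28 (y) x 36 mm high, stowed top 26 mm below the chest's top. Button on its -y side at this height, +y side plain; thin hooks out to 40 mm along +x and -x. Drawer open: 86 mm in front of the chest's top board, 57 mm behind the drawer's front; 100 mm free either side along y. Tubes below: to 32 mm across.
- post_button_face (a point): Middle of the outer face of the round steel release button on the -y side of the post's head: 16 mm across, standing 7 mm out of the head at rest (35 mm over button and head), 1 mm when fully in. The face looks along the chest's -y; it is pushed in along +y.
- post_button (a joint): How far the button is pushed in, in m: 0 at rest, 0.006 fully in. A spring pushes it out: 2 N at first, 6 N fully in. A grip across the head along y, one pad on the button and the other on the plain side, presses it. The post is locked unless it is in by 4 mm or more.
- post (a joint): How far the head is drawn up, in m: 0 stowed, about 0.05 first stop, 0.10 second stop (hard end stop). With the button out it is caught at 0 and at the first stop; with the button kept in it slides freely past the first. It does not lock at the second: let go, it sinks back. It moves straight up, weighs 0.2 to 0.4 kg, with little friction.
- candlestick: Bystander: loose brass candlestick, 64 mm across the foot, 105 mm high, upright on the table to one side of the chest. Origin: centre of its foot.
- bell: Bystander: loose brass hand bell, 68 mm across, 100 mm high, upright on the table on the other side. Origin: centre of its underside.
- turtle: Bystander: loose copper turtle figure, about 75 mm long, 60 mm wide, 27 mm high, on the table on the -y side, nearer to the robot than the chest. Origin: centre of its underside.

How it is judged:
By the outcome, as a careful person would: the job done as asked, in the order asked, and still so for the second after the job is handed in, while the arm keeps its last pose, push and grip.
It also fails if it takes over 45 s, if anything falls off the work surface, if the arm or the gripper's body presses on something with over 40 N, if the wrist force passes 120 N, or if a joint passes its speed limit or range.

## Robot

A 6-joint arm with a two-finger parallel gripper is mounted at the origin on the work surface. World frame = base frame: x ahead of the robot, y to its left, z up, the work surface at z = 0. Lengths are in mm, angles in degrees, forces in N, time in s.
With the tool pointing down it reaches from about 300 to 850 mm from the base axis. Payload 4.2 kg.
Tool frame: the origin (TCP) lies between the finger pads; the fingertips stand 11 mm ahead of it and the grasp point (between the pads) lies 8 mm behind it (env.tips_ahead is the distance from the TCP to the fingertips, in mm); z points along the fingers, y is the line along which they close (so a half turn about z gives the same grasp; the last joint's range is limited). The gripper opens to 91 mm and grips with 3 to 60 N. Pads are 32 mm wide; open, the fingers measure 118 mm over their backs; the gripper's body (76 mm by 178 mm) begins 60 mm behind the grasp point.
Start: joints at [-73.74, 18.312, 89.639, -0, 72.044, -1.146], TCP at [172.013, -548.683, 224.976] pointing down, gripper open.
Joint ranges: [-177.97, 177.97], [-48.28, 115.42], [12.27, 149.76], [-77.06, 257.06], [2.81, 150.46], [-146.56, 146.56]. Speed limits (degrees/s): [147.25, 147.25, 180, 180, 180, 180].

## Interface

Orientations are given as [roll, pitch, yaw] about the fixed x, y, z axes, in that order (R = Rz(yaw) Ry(pitch) Rx(roll)).
In Python, from workcell import env, cams gives the robot as it stands.
- The arm moves only by the tool step_arm, never from a script. Its arguments are lists of equal length, an entry for each row: "linear": the shift along the tool's x, y, z in units of 30 cm (1.0 is 30 cm), a list of three; "turn": the turn about the tool's z in units of 360 degrees (1.0 is 360 degrees). In form: {"linear": [[tx, ty, tz], ...], "turn": [turn, ...]}. A call has 1 to 20 rows; each row is the pose to reach, as a shift and turn from the pose commanded when the call began, along the tool's axes at that moment, turning the shorter way round; what a row does not reach only later rows make up. A row lasts 1/8 s, in which the tool goes at most 62.5 mm and 10.7 degrees, less where a joint would pass 70% of its speed; a pose out of reach is approached as far as the arm can. A call with a number of a shift or a turn outside -1 to 1 is refused whole. A call with a gripper value outside its range is refused whole. "fingers" is the closure, from -1 (fully open) to 1 (shut), so that 0 is half open, set as the call begins (left out, the last holds). The fingers move at their own pace and stop on an object; "force" is the grip in N (left out, the last holds). Time passes only in rows, so rows that repeat a pose let the fingers close. It gives the time, the measured TCP pose, the force, the opening and the grip force at its end, in the units of the state.
- env.state(): the state, without advancing time (a new reading comes with each control period).
- cams.grab_frame(name): name is "scene" or "top"; returns a dict with "color" (480x640x3 uint8, blue, green, red), "fx", "fy", "cx", "cy" (pixels), "extrinsics" (4x4, takes a point from camera to world coordinates). Camera axes: x right, y down, z forward; pixel columns grow to the right and rows downward; lengths in mm; the calibration is good to about 2 mm. A picture is of the moment at which its call begins. There is no depth.
- env.job_done(): hands the job in; it is judged then, once.
The state is a dict: "time_s": time; "qpos": joint angles; "qvel": joint speeds; "effort": joint torques, N m; "ee_pos": TCP position; "ee_rot": TCP orientation; "force": force on the tool from outside, world axes, zero at the start; "torque": the same for the moment, N m; "gripper_width": finger opening in mm; "gripper_force": force on a finger pad.
Only numpy, scipy, OpenCV 4.12 (cv2) and the standard library are available. Lean on these libraries where they do the work, as an engineer would, in place of code of your own. Each camera call takes 0.05 s, during which the arm holds its last target. There are 200 camera calls.

## Working session

There is one attempt and no reset: what is moved stays moved. The work goes in short steps, Python scripts to look and compute and a tool call to move; the robot and the scene stay as the last step left them, time stands still between calls to the robot, and variables do not carry over. Pictures are saved under pics/ and viewed, at most 10 in all, crops included, and the job is handed in when it is done.

Besides the shell and the picture viewer there is one more tool, called after ">>>" by a JSON object that holds its "method" and its "body", one argument or row to a line. step_arm: Moves the arm, as the interface text tells. Its arguments: {"type":"object","properties":{"linear":{"type":"array"},"turn":{"type":"array"},"fingers":{"type":"number"},"force":{"type":"number"}},"required":["linear","turn"]}

```bash
mkdir -p pics; ls; python3 - <<'E'
from workcell import env,cams
import cv2,numpy as np
for n in("scene","top"):
    f=cams.grab_frame(n);cv2.imwrite(f"pics/{n}0.png",f["color"]);print(n,f["fx"],f["fy"],f["cx"],f["cy"]);print(np.round(f["extrinsics"],4).tolist())
s=env.state();print(s,env.tips_ahead)
E
```

```text
pics
scene 540.0181514030921 540.0181514030921 315.921197773319 239.72449271020994
[[0.7623, 0.4603, -0.4549, 1090.4783], [0.6472, -0.5373, 0.5408, -620.5412], [0.0045, -0.7067, -0.7075, 923.1307], [0.0, 0.0, 0.0, 1.0]]
top 447.69494683637663 447.69494683637663 317.3150334330484 237.45860944759926
[[-0.0001, -0.9911, 0.1333, 422.7909], [-0.9999, 0.0023, 0.0168, -4.2205], [-0.017, -0.1333, -0.9909, 1116.4483], [0.0, 0.0, 0.0, 1.0]]
{'time_s': 0.1, 'qpos': array([-7.37414538e+01,  1.83474831e+01,  8.96987930e+01, -5.85740760e-04,
        7.20425633e+01, -1.14486633e+00]), 'qvel': array([ 0.03147423,  0.00663826, -0.13033615,  0.05349358, -0.00375668,
       -0.03447221]), 'effort': array([-8.60750515e-04, -4.13333380e+01, -2.32509989e+01,  7.28647923e-02,
        4.22265194e-02, -6.06551157e-05]), 'ee_pos': array([ 171.87065217, -548.27004317,  224.21351238]), 'ee_rot': array([-1.79911167e+02, -1.21822708e-03,  1.74035926e+01]), 'force': array([0.63140754, 0.45167515, 0.03376797]), 'torque': array([ 0.0106459 ,  0.02740913, -0.0366779 ]), 'gripper_force': 0.0, 'gripper_width': 91.25430961354694} 11.0
```

View pics/scene0.png

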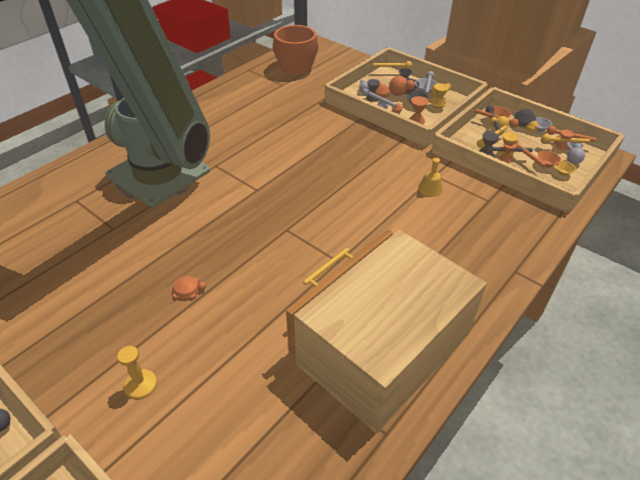

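View pics/top0.png

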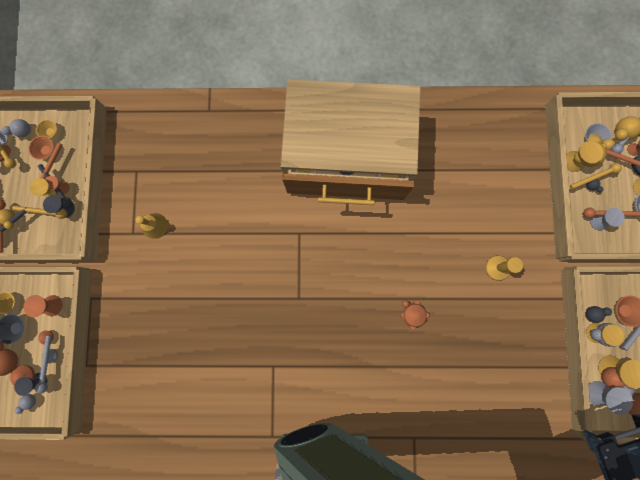

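The scene view shows the chest with its top corners at about (400,233), (485,285), (386,385) and (295,318), and the handle bar from (306,283) to (351,252). In the top view the chest top spans (287,82) to (418,176), the handle runs from (320,200) to (374,203), the turtle is at (415,315), the candlestick at (500,267) and the bell at (152,225).

```bash
cat > h.py <<'E'
import numpy as np,cv2
from workcell import env,cams
def ray(f,u,v):
    E=f["extrinsics"];d=E[:3,:3]@np.array([(u-f["cx"])/f["fx"],(v-f["cy"])/f["fy"],1]);return E[:3,3],d/np.linalg.norm(d)
def onz(f,p,z):
    o,d=ray(f,*p);return o+d*(z-o[2])/d[2]
def tri(f1,p1,f2,p2):
    o1,d1=ray(f1,*p1);o2,d2=ray(f2,*p2)
    t=np.linalg.lstsq(np.c_[d1,-d2],o2-o1,rcond=None)[0];a=o1+t[0]*d1;b=o2+t[1]*d2
    return (a+b)/2,np.linalg.norm(a-b)
def mask(f,lo,hi,box):
    m=cv2.inRange(cv2.cvtColor(f["color"],cv2.COLOR_BGR2HSV),lo,hi);r=np.zeros_like(m);x0,y0,x1,y1=box;r[y0:y1,x0:x1]=m[y0:y1,x0:x1];return r
def big(m):
    return max(cv2.findContours(m,cv2.RETR_EXTERNAL,cv2.CHAIN_APPROX_NONE)[0],key=cv2.contourArea)
E
python3 - <<'E'
from h import *
np.set_printoptions(precision=1,suppress=True)
S=cams.grab_frame("scene");T=cams.grab_frame("top")
for f,pts in((S,[(328,267),(400,300),(360,380),(318,278),(300,300)]),(T,[(348,201),(350,130),(350,185),(152,220),(350,240)])):
    h=cv2.cvtColor(f["color"],cv2.COLOR_BGR2HSV);print([h[v,u].tolist() for u,v in pts])
for n,f,box in(("S",S,(298,242,360,290)),("T",T,(315,180,380,210))):
    m=mask(f,(18,150,120),(32,255,255),box);c=big(m);r=cv2.minAreaRect(c);print(n,"handle",m.sum()//255,r,[c[c[:,0,0].argmin()][0],c[c[:,0,0].argmax()][0]])
for n,f,box in(("S",S,(285,225,495,395)),("T",T,(270,75,430,180))):
    m=mask(f,(10,40,170),(28,140,255),box);m=cv2.morphologyEx(m,cv2.MORPH_OPEN,np.ones((3,3)));c=cv2.convexHull(big(m));a=cv2.approxPolyDP(c,6,True)[:,0];print(n,"top",a.tolist());
    print([onz(f,p,160) for p in a])
E
```

```text
[[18, 154, 166], [18, 113, 218], [18, 111, 124], [14, 136, 159], [14, 158, 192]]
[[19, 159, 210], [17, 103, 184], [14, 152, 62], [19, 160, 118], [15, 128, 155]]
S handle 346 ((327.9206848144531, 268.0483093261719), (11.723630905151367, 56.38398742675781), 51.546287536621094) [array([303, 282], dtype=int32), array([352, 256], dtype=int32)]
T handle 342 ((346.2701110839844, 194.55772399902344), (56.16927719116211, 17.16409683227539), 2.602562189102173) [array([318, 198], dtype=int32), array([374, 203], dtype=int32)]
S top [[494, 225], [494, 282], [386, 386], [295, 315], [382, 225]]
[array([850.4, 233.8, 160. ]), array([922.6,  93.2, 160. ]), array([ 894. , -213.5,  160. ]), array([ 692.6, -203.3,  160. ]), array([675.2,  83.7, 160. ])]
T top [[286, 99], [417, 109], [415, 173], [281, 166]]
[array([866.3,  82.5, 160. ]), array([ 840.5, -210.7,  160. ]), array([ 693.4, -202. ,  160. ]), array([710.7,  92.1, 160. ])]
```

```bash
python3 - <<'E'
from h import *
np.set_printoptions(precision=1,suppress=True)
S=cams.grab_frame("scene");T=cams.grab_frame("top")
a=cv2.resize(S["color"][240:330,280:360],None,fx=5,fy=5,interpolation=0)
b=cv2.resize(T["color"][160:215,270:430],None,fx=5,fy=5,interpolation=0)
b=b[:, :800]
out=np.zeros((600,800,3),np.uint8);out[:275,:800]=b;out[280:600,:400]=a[:320];cv2.imwrite("pics/crop.png",out)
R={}
for n,f,box in(("S",S,(298,242,360,290)),("T",T,(315,180,380,210))):
    m=mask(f,(16,145,90),(32,255,255),box)
    e=[]
    for u in np.unique(np.where(m)[1]):
        v=np.where(m[:,u])[0]; e.append((u,v.min() if n=="S" else v.max()))
    e=np.array(e);l=cv2.fitLine(e.astype(np.float32),cv2.DIST_HUBER,0,.01,.01).ravel();print(n,l,e[0],e[-1],e[::6].tolist())
E
```

```text
S [  0.8  -0.6 328.7 260.5] [303 280] [353 256] [[303, 280], [309, 276], [315, 271], [321, 266], [327, 262], [333, 257], [339, 252], [345, 248], [351, 255]]
T [  1.    0.1 345.9 202.6] [318 200] [374 203] [[318, 200], [324, 201], [330, 202], [336, 202], [342, 202], [348, 203], [354, 203], [360, 203], [366, 204], [372, 204]]
```

View pics/crop.png

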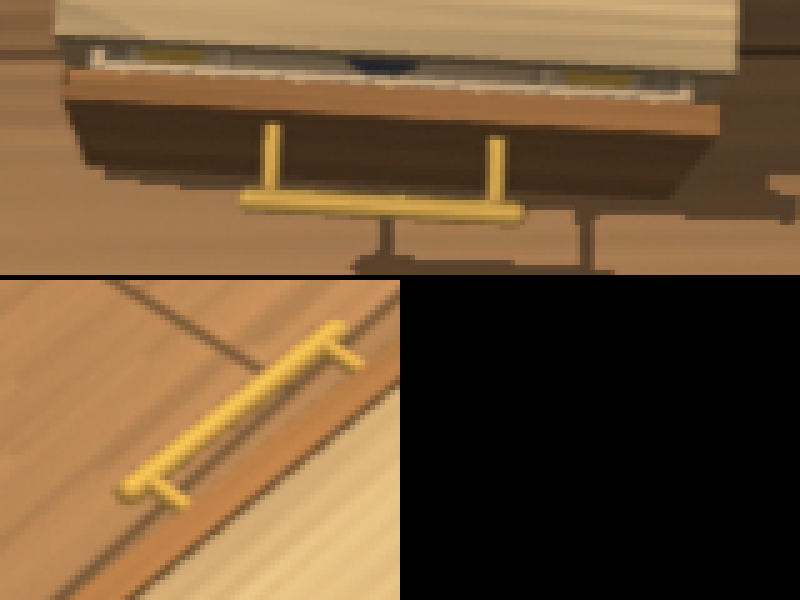

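The crop shows the handle bar from (318,199.4) to (374.6,202.6) in the top view and from (303.6,282) to (349,249.4) in the scene view. The chest's front top corners are at (281,167.2) and (417.6,174.6) in the top view. The drawer is slightly out, and the dark head is just visible near top (346,173).

```bash
python3 - <<'E'
from h import *
np.set_printoptions(precision=1,suppress=True)
S=cams.grab_frame("scene");T=cams.grab_frame("top")
L=tri(S,(349,249.4),T,(318,199.4));R=tri(S,(303.6,282),T,(374.6,202.6))
print("handle",L,R);v=L[0]-R[0];print(np.linalg.norm(v),"yaw",np.degrees(np.arctan2(-v[0],v[1])),(L[0]+R[0])/2)
A=tri(S,(400,233),T,(281,167.2));B=tri(S,(295,317),T,(417.6,174.6));print("top",A,B);v=A[0]-B[0];print(np.linalg.norm(v),np.degrees(np.arctan2(-v[0],v[1])))
for p in[(281,167.2),(417.6,174.6)]:print(onz(T,p,160))
print("turtle",onz(T,(415,315),15),"cand foot",onz(T,(496,268),0),"head",onz(T,(500,267),100),"bell",onz(T,(152,225),30))
E
```

```text
handle (array([644.8,  12.4, 123. ]), np.float64(3.684394402872546)) (array([ 635. , -116. ,  127.1]), np.float64(0.894186075654108))
128.76140805551458 yaw -4.36549903935743 [639.9 -51.8 125. ]
top (array([711.7,  94.1, 152. ]), np.float64(3.3782360325713006)) (array([ 692.3, -206.5,  156.8]), np.float64(4.707388426191898))
301.27820955305276 -3.6956538315384164
[708.   92.1 160. ]
[ 689.8 -207.5  160. ]
turtle [ 381.3 -221.7   15. ] cand foot [ 495.6 -427.9    0. ] head [ 491.3 -399.1  100. ] bell [601.  423.2  30. ]
```

>>> {"method": "step_arm", "body": {
  "linear": [
    [0.18,-0.1,0],
    [0.38,-0.21,0],
    [0.57,-0.32,0],
    [0.75,-0.42,0],
    [0.9,-0.5,0],
    [0.99,-0.55,0],
    [0.99,-0.55,0],
    [0.99,-0.55,0]
  ],
  "turn": [-0.027,-0.054,-0.081,-0.108,-0.135,-0.162,-0.191,-0.191],
  "fingers": 0.43,
  "force": 20
}}

```text
time_s: 1.4
ee_pos: [406.3, -302.0, 225.0]
ee_rot: [180.0, 0.0, 86.1]
force: [0.1, 0.5, -0.5]
gripper_width: 26.1
gripper_force: 0.0
```

>>> {"method": "step_arm", "body": {
  "linear": [
    [0.15,0.12,0],
    [0.3,0.25,0],
    [0.46,0.38,0],
    [0.62,0.51,0],
    [0.76,0.62,0.05],
    [0.884,0.722,0.13],
    [0.884,0.722,0.13],
    [0.884,0.722,0.13]
  ],
  "turn": [0,0,0,0,0,0,0,0]
}}

```text
time_s: 2.4
ee_pos: [639.6, -53.1, 185.9]
ee_rot: [-180.0, 0.0, 86.0]
force: [0.2, -0.0, -0.2]
gripper_width: 25.8
gripper_force: 0.0
```

```bash
python3 - <<'E'
from h import *
S=cams.grab_frame("scene");T=cams.grab_frame("top")
a=cv2.resize(S["color"][180:360,240:440],None,fx=2,fy=2);b=cv2.resize(T["color"][100:280,250:450],None,fx=2,fy=2)
cv2.imwrite("pics/hover.png",np.hstack([a,b]))
E
```

```text
(no output)
```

View pics/hover.png

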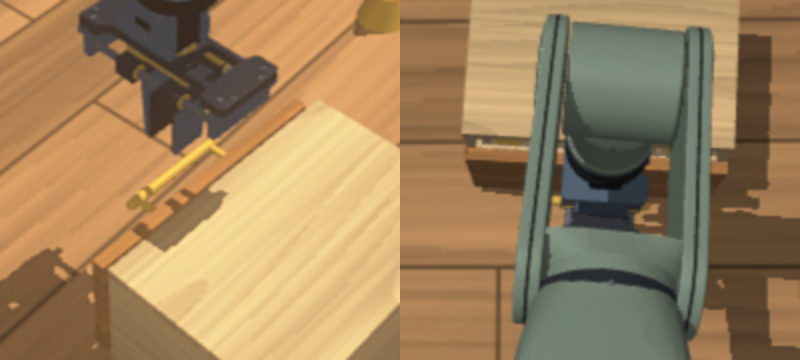

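The hover picture shows the fingertips at scene pixels of about (317,247) and (330,255), straddling the bar line above it. I'll descend slowly.

>>> {"method": "step_arm", "body": {
  "linear": [
    [0,0,0.05],
    [0,0,0.1],
    [0,0,0.13],
    [0,0,0.16],
    [0,0,0.19],
    [0,0,0.223],
    [0,0,0.223]
  ],
  "turn": [0,0,0,0,0,0,0]
}}

```text
time_s: 3.38
ee_pos: [639.3, -52.2, 118.0]
ee_rot: [-179.9, -0.0, 86.2]
force: [-0.7, 0.6, -0.2]
gripper_width: 25.9
gripper_force: 0.0
```

>>> {"method": "step_arm", "body": {
  "linear": [
    [0,0,0],
    [0,0,0],
    [0,0,0],
    [0,0,0]
  ],
  "turn": [0,0,0,0],
  "fingers": 1,
  "force": 20
}}

```text
time_s: 3.88
ee_pos: [640.1, -52.3, 119.5]
ee_rot: [179.9, 0.0, 86.2]
force: [-0.6, -0.4, 1.9]
gripper_width: 10.7
gripper_force: 20.0
```

>>> {"method": "step_arm", "body": {
  "linear": [
    [0,-0.04,0],
    [0,-0.1,0],
    [0,-0.17,0],
    [0,-0.24,0],
    [0,-0.31,0],
    [0,-0.37,0],
    [0,-0.41,0],
    [0,-0.41,0]
  ],
  "turn": [0,0,0,0,0,0,0,0]
}}

```text
time_s: 4.88
ee_pos: [515.8, -44.5, 119.5]
ee_rot: [-179.9, 0.1, 86.2]
force: [-1.5, -3.8, 3.1]
gripper_width: 10.1
gripper_force: 20.0
```

>>> {"method": "step_arm", "body": {
  "linear": [
    [0,-0.02,0],
    [0,-0.035,0],
    [0,-0.045,0],
    [0,-0.045,0]
  ],
  "turn": [0,0,0,0]
}}

```text
time_s: 5.38
ee_pos: [503.8, -43.7, 119.4]
ee_rot: [180.0, 0.1, 86.2]
force: [-0.7, -4.8, 6.7]
gripper_width: 10.6
gripper_force: 20.0
```

>>> {"method": "step_arm", "body": {
  "linear": [
    [0,-0.015,0],
    [0,-0.03,0],
    [0,-0.03,0]
  ],
  "turn": [0,0,0]
}}

```text
time_s: 5.75
ee_pos: [500.8, -43.5, 119.5]
ee_rot: [179.2, 0.1, 86.2]
force: [13.1, -5.3, -6.8]
gripper_width: 10.8
gripper_force: 20.0
```

>>> {"method": "step_arm", "body": {
  "linear": [
    [0,0.015,0],
    [0,0.018,0],
    [0,0.018,0],
    [0,0.018,0]
  ],
  "turn": [0,0,0,0],
  "fingers": 0.43
}}

```text
time_s: 6.25
ee_pos: [499.6, -42.6, 118.8]
ee_rot: [-179.9, -0.0, 86.2]
force: [0.1, -0.3, 0.5]
gripper_width: 25.9
gripper_force: 0.0
```

>>> {"method": "step_arm", "body": {
  "linear": [
    [0,0,-0.05],
    [0,0,-0.15],
    [0,0,-0.3],
    [0,0,-0.43],
    [0,-0.12,-0.5],
    [0,-0.3,-0.5],
    [0,-0.4,-0.5],
    [0,-0.5,-0.5],
    [0,-0.5,-0.5]
  ],
  "turn": [0,0,0,0,0.03,0.06,0.09,0.12,0.15]
}}

```text
time_s: 7.38
ee_pos: [348.4, -32.6, 270.3]
ee_rot: [179.9, -0.1, 32.1]
force: [0.8, -0.0, 0.7]
gripper_width: 26.0
gripper_force: 0.0
```

```bash
python3 - <<'E'
from h import *
S=cams.grab_frame("scene");T=cams.grab_frame("top")
cv2.imwrite("pics/s3.png",S["color"]);cv2.imwrite("pics/t3.png",T["color"])
a=cv2.resize(S["color"][190:390,180:380],None,fx=2,fy=2);b=cv2.resize(T["color"][100:300,250:450],None,fx=2,fy=2)
cv2.imwrite("pics/open.png",np.hstack([a,b]))
E
```

```text
(no output)
```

View pics/open.png

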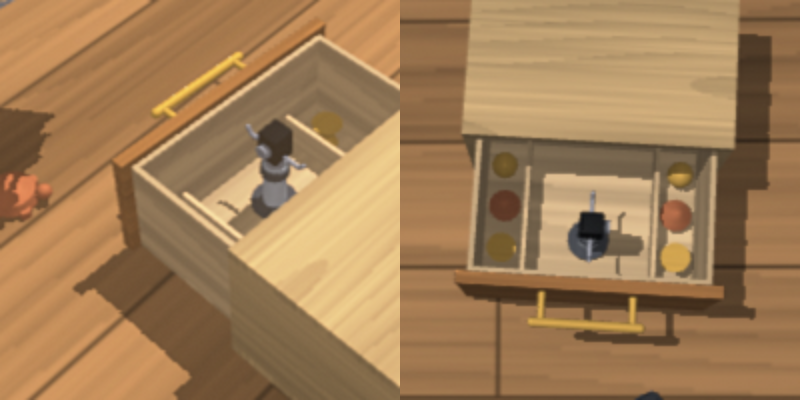

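The drawer is fully open. The black head is at about (345.5,212) in the top view and (317.5,258) in the scene view, with the hooks along the chest's x and the button on the -y side.

```bash
python3 - <<'E'
from h import *
np.set_printoptions(precision=1,suppress=True)
S=cams.grab_frame("scene");T=cams.grab_frame("top");P=[]
for f,box in((S,(300,245,335,275)),(T,(330,195,365,228))):
    m=mask(f,(0,0,0),(179,255,48),box);c=big(m);r=cv2.boundingRect(c);q=cv2.moments(c);P.append((q["m10"]/q["m00"],q["m01"]/q["m00"]));print(r,cv2.contourArea(c),P[-1])
    if f is S: hs=cv2.cvtColor(f["color"],cv2.COLOR_BGR2HSV); print(hs[262:274:2,306:318:2,2])
print("head",tri(S,P[0],T,P[1]),"T on z116,134",onz(T,P[1],116),onz(T,P[1],134))
for n,a,b in(("hl",(180+240/2,190+57/2),(250+130/2,100+322/2)),("hr",(180+155/2,190+112/2),(250+242/2,100+328/2))):print(n,tri(S,a,T,b))
print(env.state()["ee_pos"],env.state()["ee_rot"])
E
```

```text
Traceback (most recent call last):
  File "h.py", line 14, in big
    return max(cv2.findContours(m,cv2.RETR_EXTERNAL,cv2.CHAIN_APPROX_NONE)[0],key=cv2.contourArea)
ValueError: max() iterable argument is empty
```

```bash
python3 - <<'E'
from h import *
np.set_printoptions(precision=1,suppress=True)
S=cams.grab_frame("scene");T=cams.grab_frame("top");P=[]
print(S["color"][246:274:3,306:330:3].max(2));print(T["color"][203:223:2,335:357:2].max(2))
for f,box,hi in((S,(300,245,335,275),75),(T,(330,195,365,228),75)):
    m=(f["color"].max(2)<hi).astype(np.uint8)*255;k=np.zeros_like(m);x0,y0,x1,y1=box;k[y0:y1,x0:x1]=m[y0:y1,x0:x1];k=cv2.morphologyEx(k,cv2.MORPH_OPEN,np.ones((5,5),np.uint8));c=big(k);q=cv2.moments(c);P.append((q["m10"]/q["m00"],q["m01"]/q["m00"]));print(cv2.boundingRect(c),cv2.contourArea(c),P[-1])
print("head",tri(S,P[0],T,P[1]),"T on z116,134",onz(T,P[1],116),onz(T,P[1],134))
for n,a,b in(("hl",(180+240/2,190+57/2),(250+130/2,100+322/2)),("hr",(180+155/2,190+112/2),(250+242/2,100+328/2))):print(n,tri(S,a,T,b))
E
```

```text
[[135 142 146 139 146 143 134 130]
 [145 143 138 149 119 134 238 198]
 [139 143 130  71  67  77 144 181]
 [153 118  67  69  71  71  68 145]
 [125  87  67  70  71  70  64 145]
 [133  74  66  65  68  66  63 143]
 [135 118 146  72  65  66  63 142]
 [145 109 120  88  67  67  89 140]
 [167 234 101  63  67 100 152 186]
 [222 197 121 109 106 124 127 143]]
[[223 223 222 223 223 160 190 220 218 217 217]
 [218 219 221 173 170 152 187 221 221 223 222]
 [210 210 192  24  27  27  26  29  67 212 215]
 [219 220 159  21  31  30  31  32  61 208 211]
 [224 172  71  23  34  32  32  31  32 102 201]
 [202  80  45  25  35  34  32  31  39 109 208]
 [ 84  82  47  33  34  35  33  32  36  94 121]
 [ 81  80  31  10  11  11  11  13  29  55 122]
 [ 81  83  75  61  53  77  36  17  40  48 114]
 [ 80  82 100  68  96 140  47  42  46  52 113]]
(310, 252, 16, 18) 182.0 (318.1923076923077, 259.5695970695971)
(339, 206, 15, 20) 195.0 (346.43589743589746, 214.58461538461538)
head (array([611.8, -50.2, 120. ]), np.float64(8.182975659688351)) T on z116,134 [609.6 -53.3 116. ] [606.2 -52.4 134. ]
hl (array([504.8,  18.9, 120.8]), np.float64(2.9235284905844616))
hr (array([ 497.6, -104.9,  126.4]), np.float64(3.070615347529961))
```

Head at about (611,-50.5), centre height about 117. This agrees with the 86 mm in front of the top board and with the handle offset.

>>> {"method": "step_arm", "body": {
  "linear": [
    [0.1,0.07,0],
    [0.23,0.165,0],
    [0.36,0.26,0],
    [0.5,0.36,0],
    [0.63,0.46,0],
    [0.71,0.515,0.1],
    [0.71,0.515,0.25],
    [0.71,0.515,0.25]
  ],
  "turn": [0.02,0.045,0.07,0.0995,0.0995,0.0995,0.0995,0.0995],
  "fingers": -0.45
}}

```text
time_s: 8.68
ee_pos: [611.0, -48.7, 189.8]
ee_rot: [-180.0, 0.6, -3.3]
force: [-0.5, 0.3, -0.1]
gripper_width: 66.2
gripper_force: 0.0
```

```bash
python3 - <<'E'
from h import *
S=cams.grab_frame("scene");T=cams.grab_frame("top")
a=cv2.resize(S["color"][190:340,220:420],None,fx=4,fy=4)
cv2.imwrite("pics/hov2.png",a)
E
```

```text
(no output)
```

View pics/hov2.png

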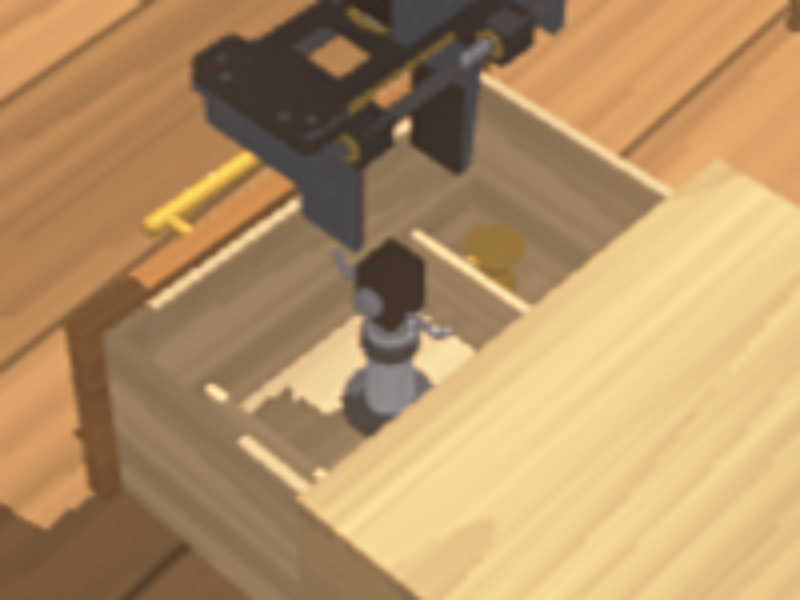

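The hover picture shows the head at (390,280) in the crop, with its button at (367,302). The fingertips are centred at (333,232) and (440,158) above it. I'll compare the two ray positions.

```bash
python3 - <<'E'
from h import *
S=cams.grab_frame("scene")
c=lambda u,v:(220+u/4-.4,190+v/4-.4)
print(onz(S,c(386.5,195),179),onz(S,c(391,259),134),onz(S,c(367,302),116), env.state()["ee_pos"],env.state()["ee_rot"])
E
```

```text
[610.00289063 -48.49258632 179.        ] [612.15767682 -47.19661317 134.        ] [611.32580704 -64.78415961 116.        ] [614.10508615 -49.04017523 195.98925682] [ 1.79989174e+02 -1.77553692e-01 -3.33956198e+00]
```

>>> {"method": "step_arm", "body": {
  "linear": [
    [0,0,0.06],
    [0,0,0.12],
    [0,0,0.17],
    [0,0,0.21],
    [0,0,0.25],
    [0,0,0.287],
    [0,0,0.287],
    [0,0,0.287]
  ],
  "turn": [0.001,0.001,0.001,0.001,0.001,0.001,0.001,0.001]
}}

```text
time_s: 9.82
ee_pos: [613.4, -49.0, 108.2]
ee_rot: [180.0, -0.0, -3.7]
force: [0.2, 0.7, 0.1]
gripper_width: 66.2
gripper_force: 0.0
```

>>> {"method": "step_arm", "body": {
  "linear": [
    [0,0,0],
    [0,0,0],
    [0,0,0],
    [0,0,0],
    [0,0,0],
    [0,0,0]
  ],
  "turn": [0,0,0,0,0,0],
  "fingers": 1,
  "force": 25
}}

```text
time_s: 10.58
ee_pos: [613.2, -49.6, 108.1]
ee_rot: [179.9, -0.0, -3.7]
force: [-1.0, -4.6, 2.0]
gripper_width: 28.9
gripper_force: 25.0
```

Width 28.9 mm means the button is fully in. I'll draw the post up.

>>> {"method": "step_arm", "body": {
  "linear": [
    [0,0,-0.02],
    [0,0,-0.05],
    [0,0,-0.09],
    [0,0,-0.13],
    [0,0,-0.17],
    [0,0,-0.21],
    [0,0,-0.25],
    [0,0,-0.28],
    [0,0,-0.3],
    [0,0,-0.3]
  ],
  "turn": [0,0,0,0,0,0,0,0,0,0]
}}

```text
time_s: 11.82
ee_pos: [613.2, -49.5, 198.3]
ee_rot: [179.9, -0.0, -3.7]
force: [1.2, -5.6, -1.9]
gripper_width: 28.5
gripper_force: 25.0
```

>>> {"method": "step_arm", "body": {
  "linear": [
    [0,0,-0.012],
    [0,0,-0.024],
    [0,0,-0.036],
    [0,0,-0.036],
    [0,0,-0.036]
  ],
  "turn": [0,0,0,0,0]
}}

```text
time_s: 12.45
ee_pos: [613.1, -49.5, 208.3]
ee_rot: [179.9, 0.0, -3.7]
force: [1.3, -5.7, -2.6]
gripper_width: 28.4
gripper_force: 25.0
```

>>> {"method": "step_arm", "body": {
  "linear": [
    [0,0,-0.005],
    [0,0,-0.01],
    [0,0,-0.01]
  ],
  "turn": [0,0,0]
}}

```text
time_s: 12.82
ee_pos: [613.0, -49.5, 208.4]
ee_rot: [179.9, 0.2, -3.7]
force: [4.3, -5.0, -14.8]
gripper_width: 28.6
gripper_force: 25.0
```

>>> {"method": "step_arm", "body": {
  "linear": [
    [0,0,0.003],
    [0,0,0.003],
    [0,0,0.003],
    [0,0,0.003],
    [0,0,0.003],
    [0,0,0.003],
    [0,0,0.003],
    [0,0,0.003]
  ],
  "turn": [0,0,0,0,0,0,0,0],
  "force": 30
}}

```text
time_s: 13.82
ee_pos: [613.1, -49.5, 208.4]
ee_rot: [179.9, 0.1, -3.7]
force: [4.9, -5.4, -11.4]
gripper_width: 28.6
gripper_force: 30.0
```

```bash
python3 - <<'E'
from h import *
S=cams.grab_frame("scene")
cv2.imwrite("pics/end.png",S["color"])
E
```

```text
(no output)
```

View pics/end.png

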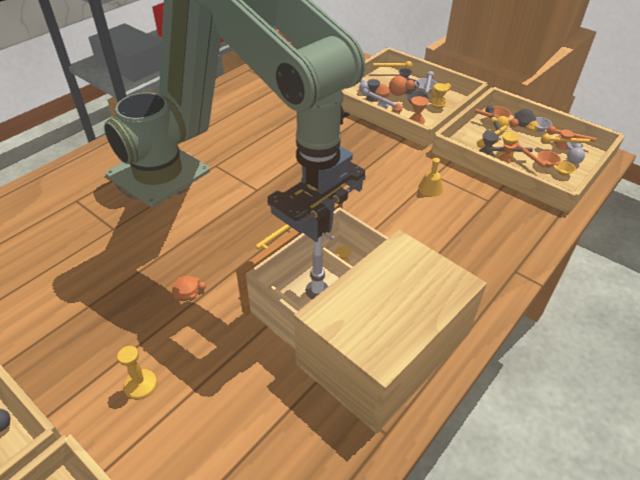

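The final picture shows the post extended in the gripper at about (318,255), the drawer open, and the turtle (187,289), candlestick (138,375) and bell (430,180) where they were.

```bash
python3 -c "
from workcell import env
print(env.job_done())"
```

```text
the job is handed in; nothing more can be done
None
```

The job is handed in: the drawer is open to its end stop, and the post is drawn up about 100 mm to its second stop and still gripped at 30 N with the button pressed in. The candlestick, bell and turtle look unmoved in the last picture.

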